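# Stroke the sprung leaves in the slide rule drawer

## Robot

A 6-joint arm with a two-finger parallel gripper is mounted at the origin on the work surface. World frame = base frame: x ahead of the robot, y to its left, z up, the work surface at z = 0. Lengths are in mm, angles in rad, forces in N, time in s.
With the tool pointing down it reaches from about 375 to 750 mm from the base axis. Payload 9 kg.
Tool frame: the origin (TCP) lies midway between the tips of the shut fingers; the grasp point (between the pads) lies 19 mm behind it; z points along the fingers, y is the line along which they close (so a half turn about z gives the same grasp; the last joint's range is limited). The gripper opens to 85 mm and grips with 20 to 120 N. Pads are 22 mm wide; open, the fingers measure 114 mm over their backs; the gripper's body (76 mm by 85 mm) begins 54 mm behind the grasp point. The pads swing forward as they close: fully open they stand 13 mm farther back than shut.
Start: joints at [-1.435, 0.104, 0.097, 1.564, 0, 1.353], TCP at [207.89, -562.866, 231.331] pointing down, gripper open.
Joint ranges: [-2.99, 2.99], [-0.84, 1.86], [-1.1, 1.16], [-1.84, 2.11], [-1.51, 1.56], [-3.14, 3.14]. Speed limits (rad/s): [2.22, 2.22, 2.57, 3.14, 3.14, 3.14].

## Interface

Orientations are given as a rotation vector (axis times angle).
In Python, from station import * gives the robot as it stands. The module is installed in compiled form; this text tells all that it offers.
- The arm moves only by the tool play_rows, never from a script. Its argument "motion" is a list of rows, each a list of 5 numbers: the opening in per cent of the stroke, from 0 (shut) to 100 (fully open), then the shift along the tool's x, y, z in m, then the turn about the tool's z in rad. In form: [[grip, x, y, z, turn], ...]. A call has 1 to 5 rows; each row shifts and turns the commanded pose from where the row before left it, along the tool's axes as they then stand; what a row does not reach is not made up. A row lasts 1/8 s, in which the tool goes at most 62.5 mm and 10.7 degrees, less where a joint would pass 70% of its speed; a pose out of reach is approached as far as the arm can. A call with a gripper value outside its range is refused whole. The fingers move at their own pace and stop on an object; "newtons" is the grip in N (left out, the last holds). Time passes only in rows, so rows that do not move let the fingers close. It gives the time, the measured TCP pose, the force, the opening and the grip force at its end, in the units of the state.
- get_state(): the state, without advancing time (a new reading comes with each control period).
- camera(name): name is "scene" or "top" or "wrist"; returns a dict with "img" (420x560x3 uint8, red, green, blue), "intrinsics" (3x3 intrinsics, pixels), "eye" and "orientation" of the camera in the world. Camera axes: x right, y up, looking along -z (the intrinsics and any distortion apply to the point x, -y, -z); pixel columns grow to the right and rows downward; lengths in mm; the calibration is good to about 2 mm. A picture is of the moment at which its call begins. There is no depth.
- sign_off(): hands the job in; it is judged then, once.
The state is a dict: "t": time; "joints": joint angles; "qd": joint speeds; "tau": joint torques, N m; "tool_pos": TCP position; "tool_rot": TCP orientation; "wrist_force": force on the tool from outside, world axes, zero at the start; "ft_torque": the same for the moment, N m; "width": finger opening in mm; "grasp_force": force on a finger pad.
Only numpy, scipy, OpenCV 4.12 (cv2) and the standard library are available. Lean on these libraries where they do the work, as an engineer would, in place of code of your own. Each camera call takes 0.05 s, during which the arm holds its last target. There are 200 camera calls.

## Task

Check that the four sprung brass leaves in the open drawer move freely: stroke the fingertips lightly along their strip in one low pass, from the latch end of the drawer to the back, so that each leaf in turn is pressed well down towards the strip and springs up again, and run right to the free end of the last leaf before lifting clear. Do not bear hard on the strip, and leave everything else in the drawer and on the table lying where it is.

Things in the scene. Friction and masses are not known exactly. Their poses are not given: they have to be found in the camera images.
- drawer: Fixed wooden drawer pulled out towards the robot. Origin: centre of its underside, on the table; x points from the latch front to the back, z up. Inside 270 mm (x) by 410 mm (y), floor 10 mm up, walls 45 mm high, front wall 57 mm (brass latch to 62 mm). Five grooves along x, 74 mm wide, ribs 10 mm high. Behind it its cabinet, 70 mm high, books and a box to 125 mm on top.
- strip: Fixed pale wooden strip 196 mm (x) by 44 mm (y) by 8 mm (z) on the drawer floor, in one of the three middle grooves. Origin: centre of its underside; x points from the latch end to the back, z up. Along its middle (y = 0) four brass leaves in a row, 30 mm long, 20 mm wide, hinged at their ends nearer the latch, rising to the back at 26 degrees. Hinges at x = -87, -39, 9, 57 mm.
- row_start (a point): Fixed point on the strip's top face (8 mm above its origin) under the hinge of the first leaf, at the latch end. Each leaf's free end lies 27 mm further along the strip's x and 12 mm above the top face; a leaf gives under 1 to 6 N.
- row_end (a point): Fixed point on the strip's top face under the free end of the last leaf, 171 mm from row_start. Shut fingertips (up to 30 mm long along x) drawn about 4 mm above the top face from row_start to here ride over the leaves and press each down; drawn the other way they snag on the free ends.
- leaf0 (a joint): Angle (rad) of the first leaf from the latch end: 0 standing up, growing as it is pressed down, about 0.4 flat on the strip; 0.14 and more counts as well pressed; springs back by itself.
- leaf1 (a joint): Angle (rad) of the second leaf from the latch end: 0 standing up, growing as it is pressed down, about 0.4 flat on the strip; 0.14 and more counts as well pressed; springs back by itself.
- leaf2 (a joint): Angle (rad) of the third leaf from the latch end: 0 standing up, growing as it is pressed down, about 0.4 flat on the strip; 0.14 and more counts as well pressed; springs back by itself.
- leaf3 (a joint): Angle (rad) of the last leaf from the latch end: 0 standing up, growing as it is pressed down, about 0.4 flat on the strip; 0.14 and more counts as well pressed; springs back by itself.
- rule: Loose ivory-white pocket slide rule 150 x 33 x 8 mm in one of the three middle grooves. Origin: centre of its underside. Leave alone.
- compass: Loose chrome drafting compass, V-shaped, about 150 x 40 x 8 mm, lying in one of the three middle grooves. Origin: on its underside, near the middle of its length. Leave alone.
- protractor: Loose green half-round protractor 116 x 63 x 4 mm, in the rightmost groove. Origin: on its underside, near its middle. Leave alone.
- magnifier: Loose round magnifier, 62 mm brass ring, brass hinge and black handle, 125 mm long, 10 mm high, in the leftmost groove. Origin: underside, at the ring's centre. Leave alone.
- cursor: Loose clear acrylic cursor frame with two aluminium rails, 32 x 48 x 9 mm, in the leftmost groove towards the back. Origin: centre of its underside. Leave alone.
- pencil: Loose pencil, 160 x 8 x 7 mm, on the table left of the drawer. Origin: underside, mid length. Leave alone.
- weight: Loose brass cylinder weight, 40 mm diameter, 35 mm high, on the table right of the drawer. Origin: centre of its underside. Leave alone.

How it is judged (in metres and radians):
On the way, in this order (a step that is already met when the one before it is completed fails the run):
1. the first leaf from the latch end is pressed well down (value of joint leaf0 above 0.14 rad), for 0.02 s.
2. the fingertips pass low over the strip from the first leaf to the next (z of the grasp point in the frame of strip below 0.046 m and y of the grasp point in the frame of strip between -0.022 and 0.022 m and x of the grasp point in the frame of strip between -0.06 and -0.046 m).
3. the second leaf from the latch end is pressed well down (value of joint leaf1 above 0.14 rad), for 0.02 s.
4. the fingertips pass low over the strip from the second leaf to the next (z of the grasp point in the frame of strip below 0.046 m and y of the grasp point in the frame of strip between -0.022 and 0.022 m and x of the grasp point in the frame of strip between -0.012 and 0.002 m).
5. the third leaf from the latch end is pressed well down (value of joint leaf2 above 0.14 rad), for 0.02 s.
6. the fingertips pass low over the strip from the third leaf to the next (z of the grasp point in the frame of strip below 0.046 m and y of the grasp point in the frame of strip between -0.022 and 0.022 m and x of the grasp point in the frame of strip between 0.036 and 0.05 m).
7. the last leaf from the latch end is pressed well down (value of joint leaf3 above 0.14 rad), for 0.02 s.
8. the fingertips run on low to the free end of the last leaf (z of the grasp point in the frame of strip below 0.046 m and y of the grasp point in the frame of strip between -0.022 and 0.022 m and x of the grasp point in the frame of strip above 0.075 m).
At the end, for the whole second after the job is handed in: All four leaves have sprung back up (within 0.06 rad) and every loose thing lies within 12 mm of where it began (value of joint each of leaf0, leaf1, leaf2, leaf3 below 0.06 rad and distance of each of rule, compass, protractor, magnifier, cursor, pencil, weight from where it was at the start of the episode below 0.012 m); the robot touches nothing.
It fails at once if the fingers bear on the strip or its leaves with more than 20 N (contact force between the fingers and strip above 20 N).
It fails at once if a loose thing in the drawer or on the table is moved or lifted by more than 12 mm (distance of any of rule, compass, protractor, magnifier, cursor, pencil, weight from where it was at the start of the episode above 0.012 m).
It also fails if it takes over 40 s, if anything falls off the work surface, if the arm or the gripper's body presses on something with over 40 N, if the wrist force passes 120 N, or if a joint passes its speed limit or range.

## Working session

There is one attempt and no reset: what is moved stays moved. The work goes in short steps, Python scripts to look and compute and a tool call to move; the robot and the scene stay as the last step left them, time stands still between calls to the robot, and variables do not carry over. Pictures are saved under pics/ and viewed, at most 10 in all, crops included, and the job is handed in when it is done.

Besides the shell and the picture viewer there is one more tool, called after "Request:" as name([rows], argument=value, ...), one row to a line, values as JSON. play_rows: Moves the arm, as the interface text tells. Its arguments: {"type":"object","properties":{"motion":{"type":"array"},"newtons":{"type":"number"}},"required":["motion"]}

```bash
mkdir -p pics
cat > h.py <<'E'
from station import *
import numpy as np, cv2
from scipy.spatial.transform import Rotation as R
def rot(o):
    o=np.array(o,float)
    return o if o.shape==(3,3) else R.from_rotvec(o).as_matrix()
def ray(c,u,v,z):
    K=np.array(c["intrinsics"]);p=np.linalg.inv(K)@[u,v,1]
    d=rot(c["orientation"])@[p[0],-p[1],-p[2]];e=np.array(c["eye"],float)
    return e+d*(z-e[2])/d[2]
def proj(c,P):
    q=rot(c["orientation"]).T@(np.array(P,float)-c["eye"]);k=np.array(c["intrinsics"])@[q[0],-q[1],-q[2]]
    return k[:2]/k[2]
E
python3 - <<'E'
from h import *
s=get_state();print(s)
for n in("top","scene"):
    c=camera(n);print(n,{k:v for k,v in c.items() if k!="img"})
    np.save(n,c,allow_pickle=True);cv2.imwrite(f"pics/{n}1.png",c["img"][:,:,::-1])
E
```

```text
{'t': 0.0, 'joints': array([-1.43469796e+00,  1.04723872e-01,  9.64896397e-02,  1.56393393e+00,
        1.63479084e-05,  1.35307954e+00]), 'qd': array([ 0.00319141,  0.00189936,  0.00180392, -0.0017478 ,  0.00117146,
       -0.00073108]), 'tau': array([-1.46173646e-03, -5.56933880e+01,  5.03645754e+01,  1.71046337e-02,
       -3.16684318e-04,  2.10231022e-06]), 'tool_pos': array([ 207.84453163, -562.48820739,  230.51916884]), 'tool_rot': array([-3.09121199e+00, -5.52636022e-01, -1.13522339e-04]), 'wrist_force': array([0.70934716, 0.01258279, 0.8373592 ]), 'ft_torque': array([ 0.00540683, -0.05031307, -0.0267739 ]), 'grasp_force': 0.0, 'width': 85.61946797712612}
top {'intrinsics': array([[389.41697372,   0.        , 281.92499408],
       [  0.        , 389.41697372, 215.70233724],
       [  0.        ,   0.        ,   1.        ]]), 'eye': array([394.85682623, -12.40109544, 996.8742699 ]), 'orientation': array([ 0.07261589, -0.07055426, -1.5854455 ])}
scene {'intrinsics': array([[466.19556166,   0.        , 274.00807832],
       [  0.        , 466.19556166, 201.97943908],
       [  0.        ,   0.        ,   1.        ]]), 'eye': array([1551.72350876, -624.1656108 ,  896.59099456]), 'orientation': array([0.88034554, 0.51197676, 0.95335439])}
```

View pics/top1.png

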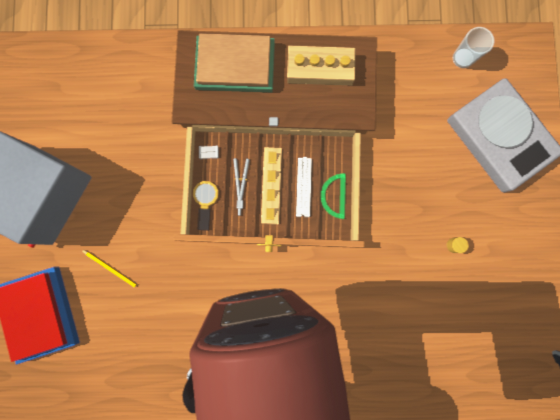

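View pics/scene1.png

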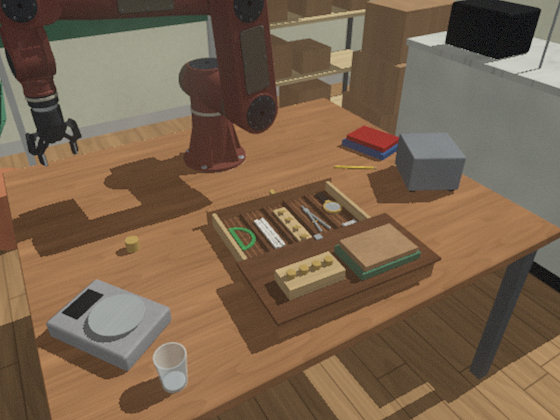

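The top picture shows the strip in the middle groove at about (263–281, 148–223), with the latch at (269, 243). The compass (240, 187) lies to its left and the rule (304, 187) to its right. The scene view agrees.

```bash
cat > m.py <<'E'
from h import *
c=np.load("top.npy",allow_pickle=True).item();im=c["img"]
hsv=cv2.cvtColor(im,cv2.COLOR_RGB2HSV)
m=cv2.inRange(hsv,(12,50,140),(35,255,255));
k=np.zeros_like(m);k[138:232,252:290]=m[138:232,252:290]
k=cv2.morphologyEx(k,cv2.MORPH_CLOSE,np.ones((3,3)))
ct=max(cv2.findContours(k,0,2)[0],key=cv2.contourArea)
pts=np.array([ray(c,u,v,18)[:2] for u,v in ct[:,0]],np.float32)
r=cv2.minAreaRect(pts);print(r);print(cv2.boxPoints(r))
print("latch",ray(c,269,243,60))
# drawer walls side (top z45), inner edges
for u,v in((190,130),(183,235),(360,130),(356,238)):print(ray(c,u,v,45))
a=cv2.resize(im[120:255,170:370],None,fx=4,fy=4,interpolation=2)
cv2.imwrite("pics/crop1.png",a[:,:,::-1])
E
python3 m.py
```

```text
((565.20556640625, 6.793815612792969), (66.46296691894531, 240.59100341796875), 87.42394256591797)
[[443.538    -20.997341]
 [683.8859   -31.810833]
 [686.87317   34.584972]
 [446.5252    45.398464]]
latch [415.00961214  20.21328084  60.        ]
[700.98475458 215.09981472  45.        ]
[438.16574668 230.72127261  45.        ]
[ 694.00300443 -210.68697118   45.        ]
[ 424.15418292 -191.75873923   45.        ]
```

View pics/crop1.png

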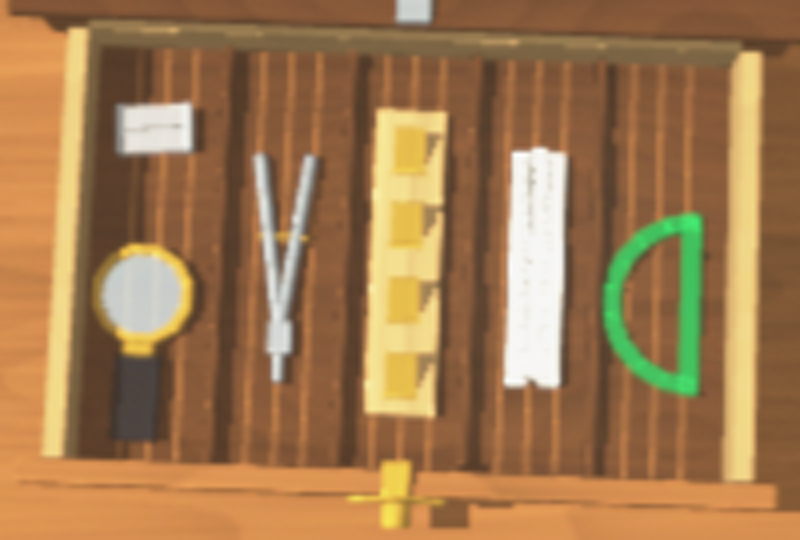

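The crop shows the strip with corners at about (376,108), (447,112), (436,416) and (364,412). Its four leaves sit along the midline, and the first mask had leaked onto the wood. I'll tighten it and check the size against 196 x 44.

```bash
cat > m2.py <<'E'
from h import *
c=np.load("top.npy",allow_pickle=True).item();im=c["img"]
k=np.zeros(im.shape[:2],np.uint8);k[138:232,256:288]=((im[138:232,256:288,0]>170)&(im[138:232,256:288,1]>125))*255
k=cv2.morphologyEx(k,cv2.MORPH_CLOSE,np.ones((3,3)))
ct=max(cv2.findContours(k,0,2)[0],key=cv2.contourArea)
pts=np.array([ray(c,u,v,18)[:2] for u,v in ct[:,0]],np.float32)
print("mask",cv2.minAreaRect(pts))
q=np.array([ray(c,u/4+170-.4,v/4+120-.4,18)[:2] for u,v in((376,108),(447,112),(436,416),(364,412))])
print(q,q.mean(0)); b=(q[0]+q[1])/2;f=(q[2]+q[3])/2;d=b-f
L=np.linalg.norm(d);print("len",L,"width",np.linalg.norm(q[0]-q[1]),np.linalg.norm(q[2]-q[3]))
u=d/L;C=q.mean(0);print("yaw",np.arctan2(u[1],u[0]))
for n,x in(("start",-87),("end",84)):print(n,C+u*x)
s=get_state();print(R.from_rotvec(s["tool_rot"]).as_matrix().round(3),s["tool_pos"])
E
python3 m2.py
```

```text
mask ((562.9804077148438, 15.431386947631836), (46.21694564819336, 198.7526092529297), 87.00904083251953)
[[662.91390893  32.38689377]
 [659.55358275 -13.11102277]
 [464.29687411  -3.13177016]
 [467.54380699  42.19161602]] [563.5770432   14.58392922]
len 195.56374331556876 width 45.621839090521846 45.43954123538901
yaw -0.05060350289827981
start [476.68841051  18.98455528]
end [647.46951614  10.33504888]
[[ 0.938  0.346 -0.   ]
 [ 0.346 -0.938  0.001]
 [ 0.    -0.001 -1.   ]] [ 207.84581019 -562.51515358  230.59236165]
```

The strip is centred at about (563, 15) with yaw -0.051, and it measures 196–199 x 45–46 mm, which fits. I'll work out the approach rows. The tool gets flipped by half a turn so that joint 6 stays in range.

```bash
cat > plan.py <<'E'
from h import *
s=get_state();M=R.from_rotvec(s["tool_rot"]).as_matrix();y=np.arctan2(M[1,0],M[0,0])
p=np.array(s["tool_pos"][:2]);T=np.array([468.4,19.8]);dy=(np.pi-.051-y);n=15
d=(T-p)/n;print(y,dy/n)
for i in range(n):
    print(np.round([d@[np.cos(y),np.sin(y)]/1e3,d@[np.sin(y),-np.cos(y)]/1e3,-dy/n],4));y+=dy/n
E
python3 plan.py
```

```text
0.35381092933296493 0.18245211495045519
[ 0.0297 -0.0304 -0.1825]
[ 0.0348 -0.0245 -0.1825]
[ 0.0386 -0.0178 -0.1825]
[ 0.0412 -0.0105 -0.1825]
[ 0.0424 -0.0028 -0.1825]
[ 0.0422  0.0049 -0.1825]
[ 0.0406  0.0125 -0.1825]
[ 0.0377  0.0197 -0.1825]
[ 0.0335  0.0262 -0.1825]
[ 0.0282  0.0318 -0.1825]
[ 0.022   0.0364 -0.1825]
[ 0.015   0.0398 -0.1825]
[ 0.0075  0.0419 -0.1825]
[-0.0002  0.0425 -0.1825]
[-0.0079  0.0418 -0.1825]
```

Request:
play_rows([
  [0, 0.03, -0.03, 0, -0.18],
  [0, 0.035, -0.0245, 0, -0.18],
  [0, 0.0385, -0.018, 0, -0.18],
  [0, 0.041, -0.0105, 0, -0.18],
  [0, 0.0425, -0.003, 0, -0.18],
], newtons=30)

```text
t: 0.72
tool_pos: [296.1, -367.9, 231.0]
tool_rot: [-2.539, -1.85, -0.0]
wrist_force: [0.8, -0.1, 0.3]
width: -0.2
grasp_force: 0.0
```

Request:
play_rows([
  [0, 0.042, 0.005, 0, -0.18],
  [0, 0.0405, 0.0125, 0, -0.18],
  [0, 0.0375, 0.0195, 0, -0.18],
  [0, 0.0335, 0.026, 0, -0.18],
  [0, 0.028, 0.032, 0, -0.18],
])

```text
t: 1.35
tool_pos: [386.1, -176.2, 231.1]
tool_rot: [-1.481, -2.77, 0.0]
wrist_force: [0.7, -0.4, -0.3]
width: 0.0
grasp_force: 0.0
```

Request:
play_rows([
  [0, 0.022, 0.0365, 0, -0.18],
  [0, 0.015, 0.04, 0, -0.18],
  [0, 0.0075, 0.042, 0, -0.18],
  [0, 0, 0.0425, 0, -0.18],
  [0, -0.008, 0.042, 0, -0.18],
])

```text
t: 1.98
tool_pos: [478.8, 16.0, 231.0]
tool_rot: [-0.128, -3.139, 0.0]
wrist_force: [-0.0, 0.2, 0.4]
width: -0.0
grasp_force: 0.0
```

```bash
cat > w.py <<'E'
from h import *
c=camera("wrist");np.save("wrist",c,allow_pickle=True);cv2.imwrite("pics/wrist1.png",c["img"][:,:,::-1])
s=get_state();M=R.from_rotvec(s["tool_rot"]).as_matrix();print(s["tool_pos"],np.arctan2(M[1,0],M[0,0]),s["joints"])
print(c["eye"])
for x in(-98,98):
    for y in(-22,22):
        a=-.051;P=[563.3+x*np.cos(a)-y*np.sin(a),15+x*np.sin(a)+y*np.cos(a),18];print(x,y,proj(c,P).round(1))
E
python3 w.py
```

```text
[479.9926666   19.48557745 230.83707748] 3.0707365554967847 [-0.23393671 -0.26309091 -0.25303062  1.58073363  0.00204858 -0.16308094]
[401.29223488  22.93206718 374.13489159]
-98 -22 [258.4 165.9]
-98 22 [299.  164.6]
98 -22 [265.9 320.1]
98 22 [300.9 319.1]
```

View pics/wrist1.png

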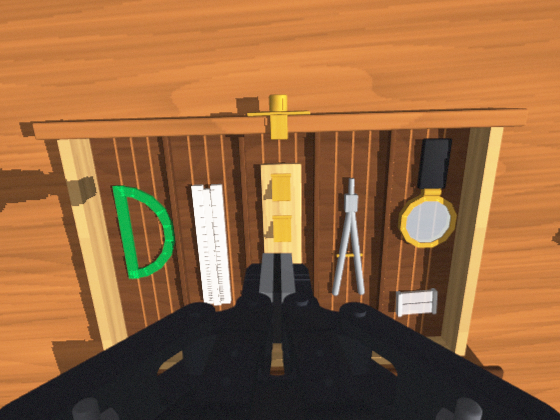

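The wrist view shows the strip's latch end at row 164, columns 261–300, with leaves at (282, 187) and (282, 228). That's about 2 px off the prediction, so I'll refine the midline from this nearer view.

Run:
```python
from h import *
c=np.load("wrist.npy",allow_pickle=True).item();im=c["img"].astype(int)
k=(im[...,0]>160)&(im[...,1]>120)
P=[]
for v in range(168,246,3):
    u=np.where(k[v,250:312])[0]+250
    a=ray(c,u.min()-.5,v,18);b=ray(c,u.max()+.5,v,18);P.append([*((a+b)/2)[:2],np.linalg.norm(a-b)])
P=np.array(P);print(P[::4].round(1),np.median(P[:,2]))
f=np.polyfit(P[:,0],P[:,1],1);print("slope",f[0],"y at 468,563,650",np.polyval(f,[468,563.3,650]))
col=np.where(k[155:180,281])[0];print("latch end",ray(c,281,155+col.min()-.5,18))
```

```text
[[468.6  22.2  44.5]
 [481.9  21.2  45. ]
 [495.5  20.6  44.4]
 [509.4  19.6  44.9]
 [523.6  19.   44.3]
 [538.1  17.9  44.8]
 [553.   17.3  44.1]] 44.51594658374065
slope -0.05782650262894183 y at 468,563,650 [22.12941613 16.61855043 11.60499265]
latch end [463.70032197  22.60307975  18.        ]
```

Request:
play_rows([
  [0, 0.0144, 0.0008, 0, -0.016],
  [0, 0, 0, 0.05, 0],
  [0, 0, 0, 0.05, 0],
  [0, 0, 0, 0.03, 0],
  [0, 0, 0, 0, 0],
])

```text
t: 2.65
tool_pos: [462.3, 17.0, 99.0]
tool_rot: [-0.113, -3.135, -0.001]
wrist_force: [0.5, 0.4, 0.5]
width: -0.3
grasp_force: 0.0
```

```bash
cat > st.py <<'E'
from h import *
s=get_state();M=R.from_rotvec(s["tool_rot"]).as_matrix();p=s["tool_pos"];a=-.055
d=p[:2]-[562.5,16]
print(p.round(1),"yaw",np.arctan2(M[1,0],M[0,0]).round(4),"strip xy",d@[np.cos(a),np.sin(a)],d@[-np.sin(a),np.cos(a)],"tilt",M[:,2].round(3),s["wrist_force"].round(2))
E
python3 st.py
```

```text
[462.3  17.   99. ] yaw 3.0697 strip xy -100.11635354246827 -4.470312346271782 tilt [-0.005  0.001 -1.   ] [0.49 0.41 0.5 ]
```

Request:
play_rows([
  [0, -0.003, 0.0045, 0.02, -0.017],
  [0, 0, 0, 0.02, 0],
  [0, 0, 0, 0.018, 0],
  [0, 0, 0, 0, 0],
])

```text
t: 3.15
tool_pos: [467.0, 20.9, 42.8]
tool_rot: [-0.086, -3.139, -0.0]
wrist_force: [0.0, -0.2, 0.3]
width: 0.0
grasp_force: 0.0
```

```bash
python3 st.py
```

```text
[467.   20.9  42.8] yaw 3.0867 strip xy -95.59208026289201 -0.34291981335515315 tilt [-0.001  0.    -1.   ] [ 0.02 -0.2   0.33]
```

Request:
play_rows([
  [0, 0.001, 0, 0.01, 0],
  [0, 0, 0, 0.006, 0],
  [0, 0, 0, 0.0035, 0],
  [0, 0, 0, 0, 0],
])

```text
t: 3.65
tool_pos: [466.5, 20.9, 23.6]
tool_rot: [-0.086, -3.14, 0.0]
wrist_force: [-0.7, 0.1, 0.1]
width: 0.4
grasp_force: 0.0
```

```bash
python3 st.py
python3 - <<'E'
from h import *
c=camera("scene");cv2.imwrite("pics/sc2.png",cv2.resize(c["img"][160:290,190:390],None,fx=4,fy=4,interpolation=2)[:,:,::-1])
E
```

```text
[466.5  20.9  23.6] yaw 3.0868 strip xy -96.16643655121894 -0.3648696463413205 tilt [-0. -0. -1.] [-0.73  0.11  0.08]
```

View pics/sc2.png

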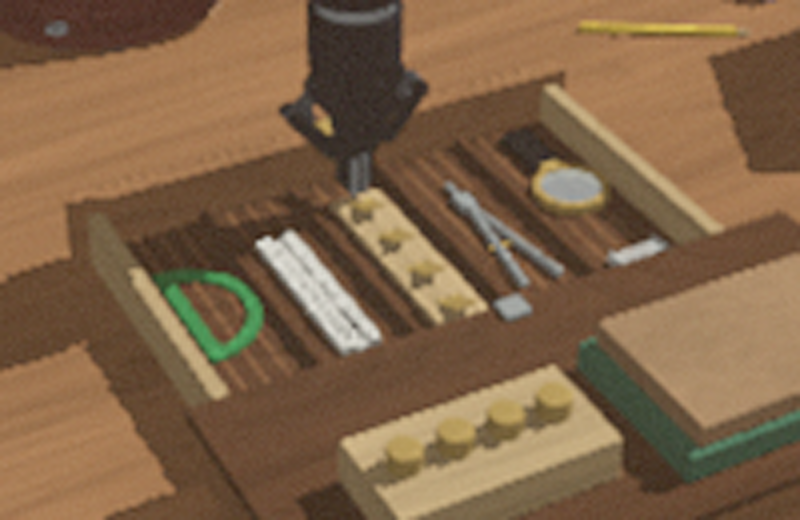

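The fingertips stand at (360, 188) on the strip's latch end, in front of the first leaf, and nothing has been touched. I'll start the stroke along tool -x.

Request:
play_rows([
  [0, -0.008, 0, 0.001, 0],
  [0, -0.008, 0, 0, 0],
  [0, -0.008, 0, 0, 0],
  [0, -0.008, 0, 0, 0],
  [0, -0.006, 0, 0, 0],
])

```text
t: 4.32
tool_pos: [505.2, 18.7, 22.8]
tool_rot: [0.086, 3.14, -0.0]
wrist_force: [-0.3, 0.1, 0.3]
width: -0.1
grasp_force: 0.5
```

```bash
python3 st.py
```

```text
[505.2  18.7  22.8] yaw 3.0868 strip xy -57.39164990431954 -0.41326537113407713 tilt [ 0. -0. -1.] [-0.31  0.1   0.29]
```

Request:
play_rows([
  [0, -0.008, 0, 0.0005, 0],
  [0, -0.008, 0, 0, 0],
  [0, -0.008, 0, 0, 0],
  [0, -0.008, 0, 0, 0],
  [0, -0.003, 0, 0, 0],
])

```text
t: 4.95
tool_pos: [539.9, 16.9, 22.3]
tool_rot: [-0.086, -3.14, 0.0]
wrist_force: [-2.2, 0.5, 1.1]
width: 0.0
grasp_force: 0.6
```

```bash
python3 st.py
python3 - <<'E'
from h import *
c=camera("scene");cv2.imwrite("pics/sc3.png",cv2.resize(c["img"][185:245,255:325],None,fx=8,fy=8,interpolation=2)[:,:,::-1])
E
```

```text
[539.9  16.9  22.3] yaw 3.0868 strip xy -22.641070795581733 -0.38963652650501457 tilt [-0. -0. -1.] [-2.2   0.54  1.09]
```

View pics/sc3.png

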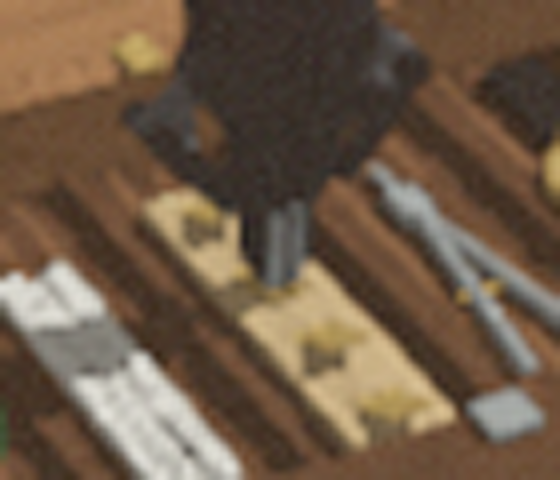

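The second leaf, at (265, 290), is lying down under the fingertips, and the first, at (205, 225), has sprung back up. The force is about 2 N, so I'll continue at this height.

Request:
play_rows([
  [0, -0.008, 0, 0, 0],
  [0, -0.008, 0, 0, 0],
  [0, -0.008, 0, 0, 0],
  [0, -0.008, 0, 0, 0],
  [0, -0.008, 0, 0, 0],
])

```text
t: 5.62
tool_pos: [579.8, 14.7, 22.2]
tool_rot: [-0.086, -3.14, 0.0]
wrist_force: [-0.9, -0.4, 1.0]
width: -0.3
grasp_force: 0.7
```

Request:
play_rows([
  [0, -0.008, 0, 0, 0],
  [0, -0.008, 0, 0, 0],
  [0, -0.008, 0, 0, 0],
  [0, -0.008, 0, 0, 0],
  [0, -0.008, 0, 0, 0],
])

```text
t: 6.25
tool_pos: [619.9, 12.5, 22.2]
tool_rot: [0.086, 3.14, -0.0]
wrist_force: [0.4, -0.5, 0.1]
width: -0.4
grasp_force: 0.0
```

```bash
python3 st.py
```

```text
[619.9  12.5  22.2] yaw 3.0868 strip xy 57.55553948697842 -0.33676793950053513 tilt [ 0. -0. -1.] [ 0.39 -0.49  0.13]
```

Now at x=57.6. I'll run on to about 92, then lift clear.

Request:
play_rows([
  [0, -0.008, 0, 0, 0],
  [0, -0.008, 0, 0, 0],
  [0, -0.008, 0, 0, 0],
  [0, -0.008, 0, 0, 0],
  [0, -0.003, 0, 0, 0],
])

```text
t: 6.88
tool_pos: [654.9, 10.5, 22.3]
tool_rot: [0.086, 3.14, -0.0]
wrist_force: [-1.4, -0.5, 0.4]
width: -0.2
grasp_force: 0.5
```

```bash
python3 st.py
```

```text
[654.9  10.5  22.3] yaw 3.0868 strip xy 92.53491540173792 -0.40189205389668087 tilt [ 0. -0. -1.] [-1.41 -0.46  0.41]
```

Request:
play_rows([
  [0, 0, 0, 0, 0],
  [0, 0, 0, -0.015, 0],
  [0, 0, 0, -0.03, 0],
  [0, 0, 0, -0.05, 0],
  [0, 0, 0, -0.05, 0],
])

```text
t: 7.5
tool_pos: [653.8, 10.7, 169.7]
tool_rot: [0.086, 3.14, -0.0]
wrist_force: [0.5, 0.1, 0.1]
width: 0.0
grasp_force: 0.0
```

```bash
python3 st.py
python3 - <<'E'
from h import *
c=camera("scene");cv2.imwrite("pics/sc4.png",cv2.resize(c["img"][160:290,190:390],None,fx=4,fy=4,interpolation=2)[:,:,::-1])
E
```

```text
[653.8  10.7 169.7] yaw 3.0868 strip xy 91.46404521406467 -0.24810214970353492 tilt [ 0. -0. -1.] [0.54 0.06 0.05]
```

View pics/sc4.png

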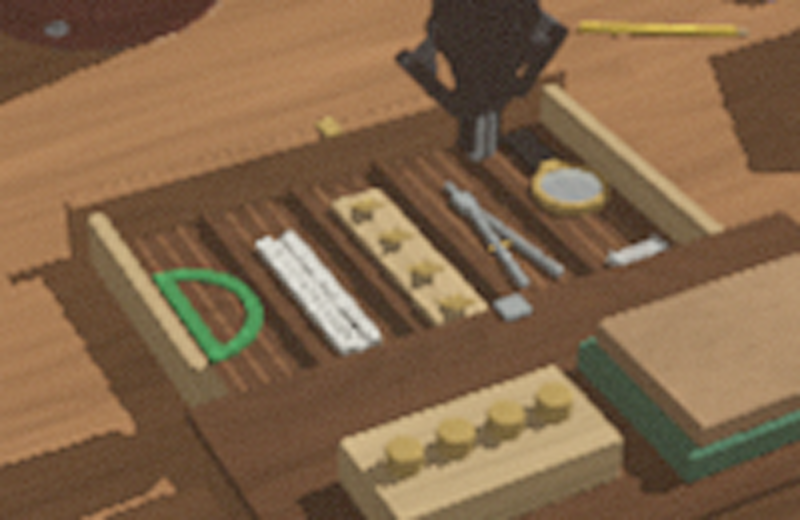

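All four leaves at (363, 210)–(455, 303) stand up again. The rule, compass, protractor and the rest lie where they were, and the gripper is clear.

```bash
python3 -c "
from station import *
print(sign_off())"
```

```text
the job is handed in; nothing more can be done
None
```

I stroked all four leaves in one low pass, about 4–5 mm above the strip, with wrist force readings of 2–3 N at most. The final picture shows them sprung back up and everything else in the drawer where it lay. I have handed the job in, with no verdict returned, and only the second leaf was actually seen pressed; the other three follow from the fingertip height.

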